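# Set a beading machine for the return pass

### The job

The first pass of the bead is done; set the beading machine up for the return pass. Turn the depth knob on top of the roll arm exactly three clicks clockwise (seen from above) and leave it resting in that click, and after that put the drive lever into reverse: lift its spring-loaded lockout collar, push the lever away from the operator's side past the lockout block to the far end of its gate, and let the collar drop fully home in the reverse notch. Take your hand off everything, and leave the hammer, spare roll and spanner lying where they are.

Things in the scene. Friction and masses are not known exactly. Their poses are not given: they have to be found in the camera images.
- beader: Bench beading machine of green castings, bolted down: 190 x 440 mm bed, its roll shafts along y, a roll arm (top 185 mm above the bench) at the -y end, a gear case (top 120 mm) with the drive lever at the +y end, a 55 mm radius grey motor beyond that reaching y = +380 mm. Origin: underside of the bed, centre; z up, x points away from the operator's side. A steel sheet (x -60 to 200 mm, y -305 to -105 mm, height 118 mm) is held in the rolls
- lever_pivot (a point): the drive lever's hinge inside the gear case, at (0, 135, 100) mm of the machine; axes as the machine. The lever turns about y here
- lever (a joint): angle of the drive lever (rad), grows as the top goes away from the operator's side (+x of the machine). The lever leans towards -x by 0.45 rad minus this value. From -0.34 to 0 is the open forward range, where it is found somewhere; with the collar down its pin strikes a fixed lockout block at about 0.01; the reverse notch is 0.32 to 0.39, with a firm stop at 0.39. It stays where it is left by friction (about 3 N at the collar)
- collar (a joint): how far the lockout collar is slid up its lever (m): 0 is fully down, 0.014 the top stop. Its cross pin (8 mm thick, 50 mm long, 72 mm from the pivot) passes the lockout block when it is up by more than 0.008. A spring pulls it down, 4 N at the bottom to 6.2 N at the top, plus its weight of 120 g; let go in the notch it drops home by itself, let go on the block it stays up
- collar_grip (a point): middle of the collar's knurled steel grip ring, 40 mm across and 16 mm high, on the lever's axis 110 mm from the pivot (collar down); z points up along the lever, y is the lever's hinge axis. The sleeve below is 25 mm across. From above the palm knob is in the way: it is 34 mm across, so open fingers pass on either side of it
- lever_top (a point): top centre of the lever's black palm knob, 34 mm across and 19 mm high, 152 mm from the pivot; axes as the lever
- guard_bar (a point): middle of the guard's cross bar, a 16 mm tube along the machine's y (straight for 116 mm, legs 68 mm to each side, 56 mm further back), 320 mm above the bench: a hand that stands upright on the collar runs into it on the way to reverse, one leaning back by 30 to 45 degrees towards the operator's side passes in front
- depth_knob (a joint): angle of the depth knob (rad), grows clockwise seen from above; starts near 0, in a click. One click is 24 degrees (0.419 rad); a sprung detent (about 0.15 N m) draws the knob into the nearest click when let go
- knob_grip (a point): on the depth knob's vertical axis at the middle height to grip; round fluted steel knob 44 mm across, gripping part 32 mm high (20 mm below to 13 mm above this point), on a 62 mm round housing whose top is 24 mm below this point; a bright line on its top shows its turn
- hammer: bystander: hammer lying on the bench to the right of the machine
- spare_roll: bystander: spare steel forming roll standing on the bench, 54 mm across, 34 mm high
- spanner: bystander: spanner lying on the bench

How it is judged:
By the outcome, as a careful person would: the job done as asked, in the order asked, and still so for the second after the job is handed in, with the robot touching nothing.
It also fails if it takes over 54 s, if anything falls off the work surface, if the arm or the gripper's body presses on something with over 40 N, if the wrist force passes 120 N, or if a joint passes its speed limit or range.

### The arm

A 6-joint arm with a two-finger parallel gripper is mounted at the origin on the work surface. World frame = base frame: x ahead of the robot, y to its left, z up, the work surface at z = 0. Lengths are in mm, angles in rad, forces in N, time in s.
With the tool pointing down it reaches from about 400 to 925 mm from the base axis. Payload 12.5 kg.
Tool frame: the origin (TCP) lies on the mounting face of the last link; the fingertips stand 190 mm ahead of it and the grasp point (between the pads) lies 171 mm ahead of it; z points along the fingers, y is the line along which they close (so a half turn about z gives the same grasp; the last joint's range is limited). The gripper opens to 95 mm and grips with 3 to 60 N. Pads are 20 mm wide; open, the fingers measure 119 mm over their backs; the gripper's body (75 mm by 180 mm) begins 59 mm behind the grasp point.
Start: joints at [1.138, 0.491, 1.559, -0, 1.092, -0.106], TCP at [200.61, 591.929, 404.761] pointing down, gripper open.
Joint ranges: [-3.1, 3.1], [-0.84, 2.19], [0.05, 2.79], [-1.13, 4.28], [0.06, 2.93], [-2.69, 2.69]. Speed limits (rad/s): [2.22, 2.22, 2.79, 3.14, 3.14, 3.14].

### API

Orientations are given as [roll, pitch, yaw] about the fixed x, y, z axes, in that order (R = Rz(yaw) Ry(pitch) Rx(roll)).
In Python, from cell import env gives the robot as it stands.
- The arm moves only by the tool carry_out, never from a script. Its argument "series" is a list of rows, each a list of 5 numbers: the shift along the tool's x, y, z in m, then the turn about the tool's z in degrees, then the opening, from 0 (shut) to 1 (fully open). A call has 1 to 20 rows; each row is the pose to reach, as a shift and turn from the pose commanded when the call began, along the tool's axes at that moment; what a row does not reach only later rows make up. A row lasts 1/8 s, in which the tool goes at most 62.5 mm and 10.7 degrees, less where a joint would pass 70% of its speed; a pose out of reach is approached as far as the arm can. A call with a gripper value outside its range is refused whole. The fingers move at their own pace and stop on an object; the grip force is fixed at half the most. Time passes only in rows, so rows that repeat a pose let the fingers close. It gives the time, the measured TCP pose, the force, the opening and the grip force at its end, in the units of the state.
- env.state(): the state, without advancing time (a new reading comes with each control period).
- env.read_camera(name): name is "scene" or "top" or "wrist"; returns (picture, depth): 480x640x3 uint8, red, green, blue; 480x640 float32, mm along the optical axis (not along the pixel's ray), 0 where there is no reading.
- env.get_calibration(name): a dict with "intrinsics" (3x3 intrinsics, pixels), "D" ([k1, k2, p1, p2, k3] as OpenCV has them; the pictures are not rectified), "cam_to_world" (4x4, takes a point from camera to world coordinates); the wrist camera has in their place "T_tool_cam" (4x4, takes a point from camera to tool coordinates, whose origin is the TCP and whose axes are the flange's). Camera axes: x right, y up, looking along -z (the intrinsics and any distortion apply to the point x, -y, -z); pixel columns grow to the right and rows downward; lengths in mm; the calibration is good to about 2 mm. A picture is of the moment at which its call begins: read the wrist's pose just before it. get_calibration takes no time and is no camera call.
- env.job_done(): hands the job in; it is judged then, once.
The state is a dict: "t": time; "joints": joint angles; "qvel": joint speeds; "tau": joint torques, N m; "eef_pos": TCP position; "tcp_rot": TCP orientation; "ft_force": force on the tool from outside, world axes, zero at the start; "moment": the same for the moment, N m; "opening": opening from 0.0 (shut) to 1.0 (fully open); "grip_force": force on a finger pad.
Only numpy, scipy, OpenCV 4.12 (cv2) and the standard library are available. Lean on these libraries where they do the work, as an engineer would, in place of code of your own. Each camera call takes 0.05 s, during which the arm holds its last target. There are 200 camera calls.

## Working session

There is one attempt and no reset: what is moved stays moved. The work goes in short steps, Python scripts to look and compute and a tool call to move; the robot and the scene stay as the last step left them, time stands still between calls to the robot, and variables do not carry over. Pictures are saved under pics/ and viewed, at most 10 in all, crops included, and the job is handed in when it is done.

Besides the shell and the picture viewer there is one more tool, called after "Request:" in YAML: its name, and indented under it one key for each argument. carry_out: Moves the arm, as the interface text tells. Its arguments: {"type":"object","properties":{"series":{"type":"array","items":{"type":"array","items":{"type":"number"}}}},"required":["series"]}

```bash
ls; mkdir -p pics
cat > h.py <<'E'
import numpy as np, cv2
from cell import env
def look(n,name=None):
    s=env.state(); im,d=env.read_camera(n)
    np.savez('%s.npz'%(name or n),im=im,d=d,p=np.array(s['eef_pos']),r=np.array(s['tcp_rot']))
    if name: cv2.imwrite('pics/%s.png'%name,im[:,:,::-1])
    return im,d,s
def cloud(n,d,s=None):
    c=env.get_calibration(n); K=np.array(c['intrinsics'],float); D=np.array(c['D'],float)
    v,u=np.mgrid[0:480,0:640]
    p=cv2.undistortPoints(np.stack([u,v],-1).reshape(-1,1,2).astype(float),K,D).reshape(480,640,2)
    P=np.stack([p[...,0]*d,-p[...,1]*d,-d],-1)
    if n=='wrist':
        from scipy.spatial.transform import Rotation as R
        T=np.eye(4); T[:3,:3]=R.from_euler('xyz',s['tcp_rot']).as_matrix(); T[:3,3]=s['eef_pos']; T=T@np.array(c['T_tool_cam'])
    else: T=np.array(c['cam_to_world'])
    W=P@T[:3,:3].T+T[:3,3]; W[d<=0]=np.nan
    return W
E
python3 - <<'E'
from h import *
s=env.state(); print(s)
for n in('scene','top'):
    im,d,s=look(n,n+'1'); c=env.get_calibration(n); print(n,np.round(c['cam_to_world'],2).tolist(),np.round(c['intrinsics'],1).tolist(),c['D'])
E
```

```text
pics
{'t': 0.0, 'joints': array([ 1.13836076e+00,  4.91561463e-01,  1.55946389e+00, -4.02688413e-06,
        1.09171117e+00, -1.05633436e-01]), 'qvel': array([ 7.17142670e-04, -2.16646223e-04, -4.04820293e-04, -9.21756835e-05,
       -1.03005914e-03,  1.40748489e-03]), 'tau': array([ 1.82947997e-04, -6.12648368e+01, -2.58179265e+01,  6.92499080e-02,
        4.82226012e-02, -4.19816092e-05]), 'eef_pos': array([200.61756773, 591.88688876, 404.15547539]), 'tcp_rot': array([-3.14045479e+00, -1.17054155e-04,  2.81479232e+00]), 'ft_force': array([0.15880618, 0.98179004, 1.5535341 ]), 'moment': array([ 0.02415708,  0.01502416, -0.01983065]), 'grip_force': 0.0, 'opening': 1.0009146853088449}
scene [[0.86, -0.33, 0.39, 1063.05], [0.51, 0.58, -0.64, -971.09], [-0.01, 0.75, 0.66, 1119.96], [0.0, 0.0, 0.0, 1.0]] [[578.7, 0.0, 325.7], [0.0, 578.7, 240.3], [0.0, 0.0, 1.0]] [-0.03245473  0.          0.          0.          0.        ]
top [[0.04, 0.97, -0.22, 279.68], [-1.0, 0.04, -0.02, -97.97], [-0.01, 0.22, 0.97, 1294.41], [0.0, 0.0, 0.0, 1.0]] [[489.9, 0.0, 319.2], [0.0, 489.9, 235.3], [0.0, 0.0, 1.0]] [0.03929032 0.         0.         0.         0.        ]
```

View pics/scene1.png

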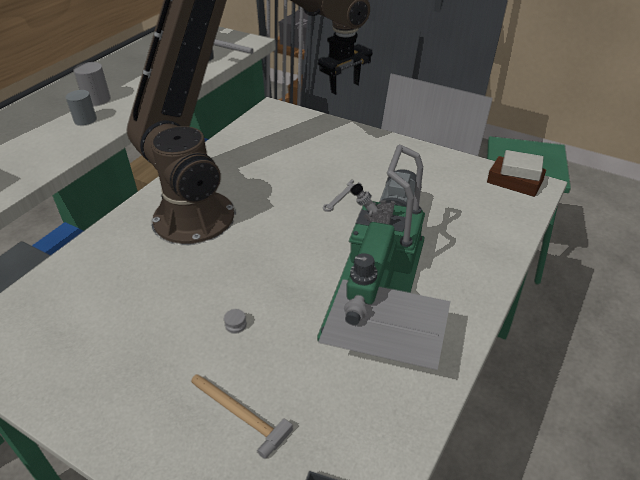

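View pics/top1.png

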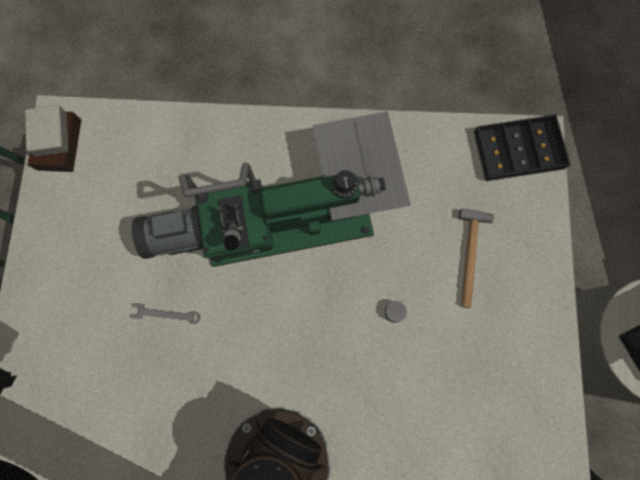

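The scene view shows the depth knob at about (363,262) and the lever's palm knob at (357,189) with the guard bar behind it. In the top view the depth knob is at (345,181) and the palm knob at (231,238). Next I turn these into world points.

Run:
```python
from h import *
for n in('top','scene'):
    z=np.load(n+'1.npz'); W=cloud(n,z['d']); np.save('W_%s.npy'%n,W); im=z['im']
    np.set_printoptions(suppress=True,precision=1)
    hsv=cv2.cvtColor(im,cv2.COLOR_RGB2HSV)
    g=(hsv[...,0]>50)&(hsv[...,0]<95)&(hsv[...,1]>90)&np.isfinite(W[...,2])
    H=W[...,2]
    roi=np.zeros_like(g); 
    if n=='top': roi[130:280,120:420]=1
    else: roi[140:380,310:460]=1
    for lo,hi,nm in((175,195,'armtop'),(112,128,'casetop'),(5,40,'bed')):
        m=g&roi&(H>lo)&(H<hi)
        if m.sum()>30:
            P=W[m]; r=cv2.minAreaRect(P[:,:2].astype(np.float32)); print(n,nm,m.sum(),np.median(P[:,2]),r, cv2.boxPoints(r).tolist())
    # things higher than 200
    m=(roi&(H>195)&(H<345)).astype(np.uint8)
    k,lab,st,c=cv2.connectedComponentsWithStats(m)
    for i in range(1,k):
        if st[i,4]>15:
            P=W[lab==i]; print(n,'high',st[i],P.mean(0),P.min(0),P.max(0))
    pts=[(345,181),(231,238),(231,230)] if n=='top' else [(363,262),(357,189),(365,198),(372,200)]
    for u,v in pts: print(n,u,v,W[v,u])
```

```text
top armtop 1821 186.11865534093658 ((633.9209594726562, -50.59974670410156), (66.58441925048828, 229.7435302734375), 13.554831504821777) [[574.6329345703125, 53.269500732421875], [628.479248046875, -170.07476806640625], [693.208984375, -154.468994140625], [639.3626708984375, 68.87527465820312]]
top casetop 1805 121.64364783780661 ((595.628173828125, 78.76322937011719), (157.63307189941406, 289.4247741699219), 14.299196243286133) [[483.5116271972656, 199.52577209472656], [554.9952392578125, -80.93238830566406], [707.7447509765625, -41.99931335449219], [636.2611083984375, 238.45884704589844]]
top bed 1963 19.748373540863213 ((618.2507934570312, 12.868743896484375), (184.59103393554688, 429.1778564453125), 13.40674114227295) [[478.71539306640625, 200.2099609375], [578.2255249023438, -217.27218627929688], [757.7861938476562, -174.47247314453125], [658.2760620117188, 243.00967407226562]]
top high [178 163  77  34 872] [608.6 143.  309.5] [572.1  76.  195.4] [667.5 224.9 335.2]
top high [332 170  26  28 551] [ 647.4 -132.3  222.6] [ 623.4 -162.7  195.2] [ 677.5 -103.6  243.9]
top high [223
[... 797 characters left out ...]
9051630866 ((619.9661254882812, 7.347686767578125), (187.58651733398438, 431.6192932128906), 13.669533729553223) [[477.8290710449219, 194.879150390625], [579.830078125, -224.51449584960938], [762.1031494140625, -180.18377685546875], [660.1021728515625, 239.20986938476562]]
scene high [387 145  36  78 884] [628.3 138.4 283.4] [571.   69.6 195.2] [672.5 222.6 331.1]
scene high [350 183  21  18 187] [511.7 112.5 209.7] [484.8  95.4 195. ] [539.9 138.9 229.8]
scene high [350 253  27  31 602] [ 657.7 -143.8  218.6] [ 623.3 -166.5  195. ] [ 685.  -106.6  240.8]
scene 363 262 [ 655.7 -142.7  236. ]
scene 357 189 [506.9 107.6 219.4]
scene 365 198 [529.9 109.9 197.1]
scene 372 200 [439.6 343.4  -0.7]
```

Run:
```python
from h import *
np.set_printoptions(suppress=True,precision=1)
a=np.radians(13.5); X=np.array([np.cos(a),np.sin(a)]);Y=np.array([-np.sin(a),np.cos(a)])
for n in('top','scene'):
    W=np.load('W_%s.npy'%n); im=np.load(n+'1.npz')['im']; H=W[...,2]
    def box(x0,x1,y0,y1,z0,z1): return (W[...,0]>x0)&(W[...,0]<x1)&(W[...,1]>y0)&(W[...,1]<y1)&(H>z0)&(H<z1)
    m=box(610,700,-190,-90,195,260); P=W[m]; print(n,'knob z hist',np.histogram(P[:,2],bins=np.arange(195,250,4)))
    t=P[P[:,2]>np.percentile(P[:,2],99)-6]; print(' circle',cv2.minEnclosingCircle(t[:,:2].astype(np.float32)),len(t))
    m=box(560,700,50,240,310,345); P=W[m]; q=(P[:,:2]-[619,10]); print(n,'bar',P.mean(0),'mach x',np.percentile(q@X,[2,50,98]),'y',np.percentile(q@Y,[2,50,98]),'z',np.percentile(P[:,2],[2,50,98]), np.degrees(np.arctan2(*np.linalg.svd(P[:,:2]-P[:,:2].mean(0),full_matrices=False)[2][0])))
    m=box(470,560,80,160,150,245); dark=m&(im.max(-1)<70); P=W[dark]; print(n,'palm',len(P),P.mean(0),P.min(0),P.max(0))
    vis=W[m]; q=vis[:,:2]-[619,10]; print(' lever upper, mach y range',np.percentile(q@Y,[1,50,99]),'x',np.percentile(q@X,[1,50,99]))
    for z in range(150,240,10):
        s=(vis[:,2]>z)&(vis[:,2]<z+10)
        if s.sum()>5: print('  ',z,s.sum(),'x',np.percentile(q[s]@X,[3,50,97]),'y',np.percentile(q[s]@Y,[3,50,97]))
```

```text
top knob z hist (array([ 51, 111,  29,   5,  12,  14,  11,   7,  18,  37, 178,  75,   3]), array([195, 199, 203, 207, 211, 215, 219, 223, 227, 231, 235, 239, 243,
       247]))
 circle ((653.4213256835938, -134.6049041748047), 22.915929794311523) 189
top bar [597.8 140.9 325.4] mach x [-2.   6.2 40.6] y [ 63.9 132.3 201.1] z [311.4 326.9 332.8] 166.59328785799119
top palm 322 [517.8 121.4 201.9] [485.8 100.9 151.5] [559.6 153.8 231.2]
 lever upper, mach y range [109.  129.4 154.3] x [-104.   -69.8  -26. ]
   150 26 x [-58.3 -37.9 -30.8] y [108.5 117.5 153.1]
   160 57 x [-48.5 -37.9 -25.6] y [108.4 131.3 154.5]
   170 12 x [-45.7 -41.  -25. ] y [122.8 129.6 152.4]
   180 6 x [-81.  -76.2 -71.9] y [111.9 115.7 118.7]
   190 74 x [-77.1 -66.3 -51.8] y [112.5 121.8 150.7]
   200 65 x [-72.5 -61.1 -53.5] y [117.5 131.8 144.7]
   210 80 x [-104.8  -97.7  -75. ] y [116.5 129.9 147.3]
   220 93 x [-96.2 -86.9 -76.5] y [117.8 131.2 144.6]
scene knob z hist (array([118,  80,   9,  21,  28,  27,  27,  27,  24,  98, 134,   9,   0]), array([195, 199, 203, 207, 211, 215, 219, 223, 227, 231, 235, 239, 243,
       247]))
 circle ((654.46826171875, -135.708740234375), 24.04701042175293) 208
scene bar [601.6 131.1 322.1] mach x [-2.3  9.7 36.4] y [ 61.3 115.9 196. ] z [310.6 323.9 329.7] 166.42008376879517
scene palm 173 [514.7 113.8 201.7] [484.8  95.4 150.1] [559.5 153.3 229.8]
 lever upper, mach y range [105.6 122.6 153.2] x [-103.   -65.5  -27.2]
   150 57 x [-58.2 -40.5 -28. ] y [106.4 122.9 151.5]
   160 60 x [-64.2 -43.1 -25.9] y [105.7 123.6 153.4]
   170 38 x [-78.4 -53.1 -43.6] y [111.5 122.1 133.7]
   180 52 x [-88.1 -74.1 -52.7] y [108.4 117.8 135.5]
   190 83 x [-87.7 -66.4 -52.7] y [108.9 122.7 144.1]
   200 50 x [-101.9  -78.1  -57.7] y [113.9 122.8 137. ]
   210 52 x [-103.8  -91.5  -75.7] y [113.3 120.8 141.7]
   220 38 x [-93.1 -86.  -78.3] y [113.6 125.7 139.3]
```

Request:
carry_out:
  series:
    - [0,0,-0.05,0,1]
    - [0,0,-0.1,0,1]
    - [0,0,-0.15,0,1]

```text
t: 0.48
eef_pos: [200.6, 591.8, 556.0]
tcp_rot: [-3.141, -0.0, 2.815]
ft_force: [0.2, 0.7, -0.2]
opening: 0.999
grip_force: 0.0
```

The depth knob's centre is (653.5, -135) with its top at z = 238. The lever is at machine y of about 131, and the guard bar's front face is near machine x = -2. The tool can't tilt, so the lever takes two stages: lift the collar and park its pin on the block, then push the palm knob with closed fingers. First I move above the depth knob.

Request:
carry_out:
  series:
    - [-0.04,-0.033,0,0,1]
    - [-0.083,-0.068,0,0,1]
    - [-0.124,-0.102,0,0,1]
    - [-0.166,-0.136,0,0,1]
    - [-0.207,-0.17,0,0,1]
    - [-0.248,-0.204,0,0,1]
    - [-0.29,-0.238,0,0,1]
    - [-0.331,-0.272,0,0,1]
    - [-0.373,-0.306,0,0,1]
    - [-0.414,-0.34,0,0,1]
    - [-0.455,-0.373,0,0,1]
    - [-0.497,-0.407,0,0,1]
    - [-0.538,-0.441,0,0,1]
    - [-0.58,-0.475,0,0,1]
    - [-0.621,-0.509,0,0,1]
    - [-0.662,-0.543,0,0,1]
    - [-0.662,-0.543,0,0,1]
    - [-0.662,-0.543,0,0,1]

```text
t: 2.72
eef_pos: [653.2, -134.7, 554.2]
tcp_rot: [3.141, -0.001, 2.815]
ft_force: [-0.8, -0.0, -0.4]
opening: 1.002
grip_force: 0.0
```

Run:
```python
from h import *
np.set_printoptions(suppress=True,precision=2)
im,d,s=look('wrist','w1'); W=cloud('wrist',d,s); print(s['t'],s['joints'],s['eef_pos'],s['tcp_rot'])
P=W[(W[...,2]>190)&(W[...,2]<250)&(abs(W[...,0]-653)<50)&(abs(W[...,1]+135)<50)]
print(np.histogram(P[:,2],bins=np.arange(190,250,4)))
t=P[P[:,2]>np.percentile(P[:,2],98)-4]; print(cv2.minEnclosingCircle(t[:,:2].astype(np.float32)),len(t),t[:,2].mean())
```

```text
2.725 [-0.3   0.46  1.22  0.    1.46 -1.55] [ 653.18 -134.71  554.21] [ 3.14 -0.    2.81]
(array([  24,  535,  635,    4,   29,   29,   41,   35,   37,   47,  345,
       2019,   65,    0]), array([190, 194, 198, 202, 206, 210, 214, 218, 222, 226, 230, 234, 238,
       242, 246]))
((652.1904296875, -133.62615966796875), 21.727367401123047) 2158 235.31923532131415
```

View pics/w1.png

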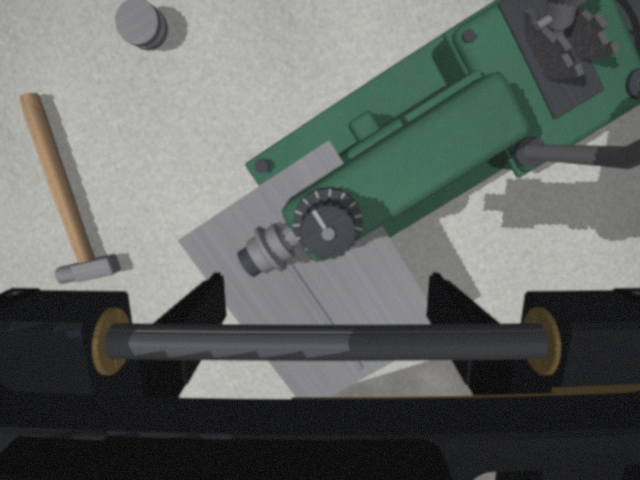

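The wrist view shows the depth knob centred at about (327,226), with its bright line pointing up-left to (315,208). The circle fit has radius 21.7 mm and is centred within 1 mm of the tool, so I descend and grip.

Request:
carry_out:
  series:
    - [0,0,0.05,0,1]
    - [0,0,0.1,0,1]
    - [0,0,0.135,0,1]
    - [0,0,0.157,0,1]
    - [0,0,0.157,0,1]
    - [0,0,0.157,0,0.2]
    - [0,0,0.157,0,0.2]
    - [0,0,0.157,0,0.2]
    - [0,0,0.157,0,0.2]
    - [0,0,0.157,0,0.2]
    - [0,0,0.157,0,0.2]

```text
t: 4.15
eef_pos: [653.6, -134.0, 397.8]
tcp_rot: [3.139, 0.0, 2.815]
ft_force: [2.8, 7.2, 1.0]
opening: 0.461
grip_force: 30.0
```

Request:
carry_out:
  series:
    - [0,0,0,7,0.2]
    - [0,0,0,14,0.2]
    - [0,0,0,21,0.2]
    - [0,0,0,28,0.2]
    - [0,0,0,35,0.2]
    - [0,0,0,42,0.2]
    - [0,0,0,49,0.2]
    - [0,0,0,56,0.2]
    - [0,0,0,63,0.2]
    - [0,0,0,70,0.2]
    - [0,0,0,73,0.2]
    - [0,0,0,73,0.2]
    - [0,0,0,73,0.2]

```text
t: 5.78
eef_pos: [652.9, -134.5, 397.8]
tcp_rot: [-3.14, -0.001, 1.542]
ft_force: [-5.6, 3.0, 2.9]
opening: 0.457
grip_force: 30.0
```

Run:
```python
from h import *
s=env.state(); print(s['joints'],s['tcp_rot'],s['moment'],s['ft_force'])
im,d,s=look('top','top2'); cv2.imwrite('pics/top2c.png',cv2.resize(im[150:215,310:390,::-1],None,fx=8,fy=8,interpolation=2))
```

```text
[-3.02211238e-01  5.57832819e-01  1.45568017e+00  4.76078188e-04
  1.12988860e+00 -2.73347210e-01] [-3.13996696e+00 -9.02553683e-04  1.54172800e+00] [0.45964417 0.93193601 0.0848898 ] [-5.62069998  3.00744565  2.92196582]
```

The tool turned 72.9 degrees. I release, rise and check the line.

Request:
carry_out:
  series:
    - [0,0,0,0,1]
    - [0,0,0,0,1]
    - [0,0,0,0,1]
    - [0,0,0,0,1]
    - [0,0,-0.05,0,1]
    - [0,0,-0.1,0,1]
    - [0,0,-0.157,0,1]
    - [0,0,-0.157,0,1]
    - [0,0,-0.157,0,1]

```text
t: 6.95
eef_pos: [653.1, -134.8, 554.1]
tcp_rot: [-3.141, -0.0, 1.541]
ft_force: [-0.2, -0.8, -0.8]
opening: 1.0
grip_force: 0.0
```

```bash
cat > knob.py <<'E'
from h import *
from scipy.spatial.transform import Rotation as R
def ang(f):
    z=np.load(f+'.npz'); W=cloud('wrist',z['d'],{'tcp_rot':z['r'],'eef_pos':z['p']})
    im=z['im']; g=im.min(-1).astype(float)
    m=(W[...,2]>231)&(W[...,2]<245)&(np.hypot(W[...,0]-652.3,W[...,1]+133.8)<15)
    C=np.array([652.3,-133.8])
    b=m&(g>130); P=W[b][:,:2]; k=P-P.mean(0); v=np.linalg.svd(k,full_matrices=False)[2][0]
    if v@(P.mean(0)-C)<0: v=-v
    print(f,b.sum(),P.mean(0)-C,'line deg',np.degrees(np.arctan2(v[1],v[0])),z['r'])
E
python3 - <<'E'
from knob import *
look('wrist','w2'); ang('w1'); ang('w2')
a=cv2.imread('pics/w1.png')[160:300,250:410]; b=cv2.imread('pics/w2.png')[160:300,250:410]
cv2.imwrite('pics/w12.png',cv2.resize(np.hstack([a,b]),None,fx=2.5,fy=2.5))
E
```

```text
w1 102 [-4.28058756 -0.95398668] line deg -166.99848176473122 [ 3.14129363e+00 -1.12760021e-03  2.81451833e+00]
w2 52 [-4.04553013  6.97746048] line deg 118.76216321557489 [-3.14100152e+00 -2.49711487e-04  1.54071810e+00]
```

View pics/w12.png

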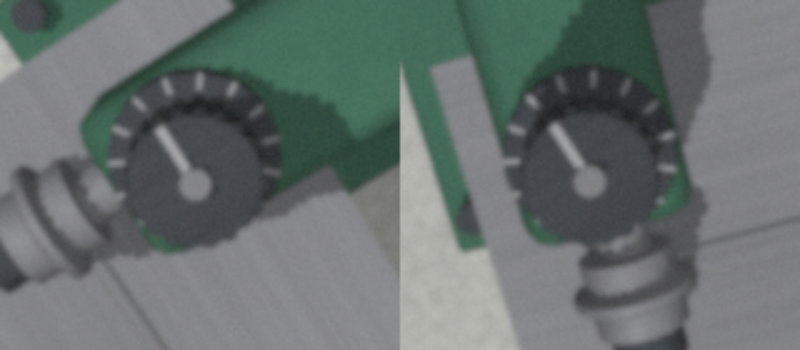

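In the two crops (before on the left, after on the right), the line keeps the same image angle of about 33 degrees left of up. The camera turned 73 degrees between them, so the knob turned three clicks (72 degrees). Next I go above the lever with the closing axis along machine y and the camera on the operator's side.

Request:
carry_out:
  series:
    - [0.02,-0.012,0,-8,1]
    - [0.042,-0.024,0,-16,1]
    - [0.065,-0.038,0,-25,1]
    - [0.09,-0.052,0,-34,1]
    - [0.115,-0.067,0,-43,1]
    - [0.14,-0.082,0,-52,1]
    - [0.165,-0.096,0,-61,1]
    - [0.19,-0.11,0,-70,1]
    - [0.21,-0.122,0,-79,1]
    - [0.23,-0.134,0,-88,1]
    - [0.24,-0.14,0,-97,1]
    - [0.25,-0.146,0,-105,1]
    - [0.25,-0.146,0,-105,1]
    - [0.25,-0.146,0,-105,1]

```text
t: 8.75
eef_pos: [515.1, 119.2, 554.1]
tcp_rot: [3.142, -0.001, -2.913]
ft_force: [-0.4, -0.5, 0.3]
opening: 1.005
grip_force: 0.0
```

Run:
```python
from h import *
np.set_printoptions(suppress=True,precision=1)
im,d,s=look('wrist','w3'); W=cloud('wrist',d,s); np.save('W_w3.npy',W); print(s['t'],s['joints'],s['eef_pos'],s['tcp_rot']); print(env.get_calibration('wrist')['T_tool_cam'])
a=np.radians(13.4); X=np.array([np.cos(a),np.sin(a)]);Y=np.array([-np.sin(a),np.cos(a)])
C=np.array([619,10.]); q=(W[...,:2]-C); mx=q@X; my=q@Y; H=W[...,2]
box=(mx>-120)&(mx<-20)&(my>95)&(my<165)
for z in range(130,245,6):
    m=box&(H>z)&(H<z+6)
    if m.sum()>8: print(z,m.sum(),'x',np.percentile(mx[m],[2,50,98]),'y',np.percentile(my[m],[2,50,98]))
m=(H>310)&(H<345)&(my>60)&(my<200)&(mx<60); print('bar',m.sum(),np.percentile(mx[m],[1,50,99]),np.percentile(my[m],[1,50,99]),np.percentile(H[m],[1,50,99])) if m.sum() else 0
```

```text
8.75 [ 0.1  0.2  1.6 -0.   1.4 -1.7] [515.1 119.2 554.1] [ 3.1 -0.  -2.9]
[[-0.   1.   0.2 70.3]
 [ 1.   0.   0.   0.1]
 [ 0.   0.2 -1.  21.1]
 [ 0.   0.   0.   1. ]]
130 44 x [-36.4 -24.4 -20.9] y [116.2 135.4 148.3]
136 25 x [-34.1 -26.9 -24.1] y [116.2 129.  135.9]
142 16 x [-53.2 -50.  -20.9] y [110.6 116.3 153.8]
148 26 x [-42.5 -40.8 -21.6] y [110.8 148.4 153.4]
154 352 x [-50.9 -39.5 -28.2] y [108.2 132.6 156.2]
160 109 x [-48.4 -38.7 -27.9] y [108.8 133.  154.1]
166 137 x [-46.  -29.2 -21.8] y [110.5 130.1 153.5]
172 64 x [-46.8 -22.9 -20.4] y [110.5 132.5 153.5]
184 74 x [-81.3 -76.8 -56.4] y [112.1 146.1 152.1]
190 321 x [-77.  -70.6 -52.3] y [113.2 132.  150.9]
196 442 x [-70.7 -65.5 -56.1] y [116.1 132.  147.1]
202 100 x [-108.3  -64.1  -59.5] y [124.1 132.  139.8]
208 239 x [-107.7 -103.9  -79.5] y [117.2 131.3 147.8]
214 526 x [-102.6  -96.4  -77.2] y [116.4 132.  147.6]
220 516 x [-95.1 -88.7 -79.7] y [119.3 132.  144.2]
226 11 x [-87.3 -85.7 -84.2] y [128.9 132.  134.4]
bar 4857 [-5.4 -1.7  6.3] [ 70.2 133.  196.2] [315.9 325.1 328. ]
```

View pics/w3.png

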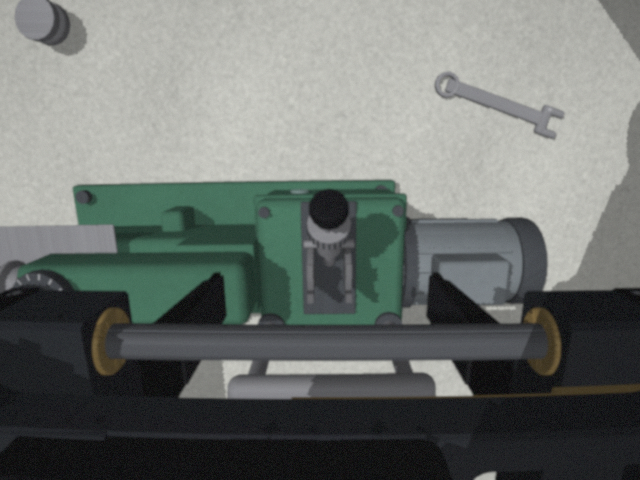

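The wrist view shows the palm knob at (329,210) above the ring, with the guard bar at the bottom near row 385. The points give a lever lean of 0.69 rad (joint about -0.24) and a ring centre at machine (-70, 132, 185). The ring is 38 mm wide and the lever 151 mm long, both as stated. I descend with the pads offset 5 mm towards the operator and grip the ring.

Request:
carry_out:
  series:
    - [-0.001,0.002,0.05,0,1]
    - [-0.001,0.002,0.1,0,1]
    - [-0.001,0.002,0.15,0,1]
    - [-0.001,0.002,0.18,0,1]
    - [-0.001,0.002,0.197,0,1]
    - [-0.001,0.002,0.197,0,1]
    - [-0.001,0.002,0.197,0,0.2]
    - [-0.001,0.002,0.197,0,0.2]
    - [-0.001,0.002,0.197,0,0.2]
    - [-0.001,0.002,0.197,0,0.2]
    - [-0.001,0.002,0.197,0,0.2]
    - [-0.001,0.002,0.197,0,0.2]

```text
t: 10.3
eef_pos: [515.4, 121.6, 357.8]
tcp_rot: [3.142, 0.0, -2.91]
ft_force: [0.6, -0.2, 0.4]
opening: 0.425
grip_force: 0.0
```

Request:
carry_out:
  series:
    - [0,0,0,0,0.2]
    - [0,0,0,0,0.2]
    - [0.002,0,-0.0025,0,0.2]
    - [0.004,0,-0.005,0,0.2]
    - [0.006,0,-0.0075,0,0.2]
    - [0.008,0,-0.0095,0,0.2]
    - [0.008,0,-0.0095,0,0.2]

```text
t: 11.18
eef_pos: [507.6, 119.8, 367.5]
tcp_rot: [3.142, 0.001, -2.91]
ft_force: [3.7, 2.0, -4.2]
opening: 0.415
grip_force: 30.0
```

The force (about 6 N along the lever) matches the lifted collar. Now I follow the arc until the pin is over the block.

Request:
carry_out:
  series:
    - [-0.004,0,-0.0032,0,0.2]
    - [-0.0085,0,-0.0064,0,0.2]
    - [-0.0135,0,-0.0098,0,0.2]
    - [-0.019,0,-0.0128,0,0.2]
    - [-0.0225,0,-0.0146,0,0.2]
    - [-0.0255,0,-0.0161,0,0.2]
    - [-0.03,0,-0.0181,0,0.2]
    - [-0.033,0,-0.0193,0,0.2]
    - [-0.0357,0,-0.0204,0,0.2]
    - [-0.0357,0,-0.0204,0,0.2]
    - [-0.0357,0,-0.0204,0,0.2]

```text
t: 12.55
eef_pos: [542.5, 128.1, 387.8]
tcp_rot: [3.141, 0.001, -2.91]
ft_force: [-1.9, 4.9, -7.3]
opening: 0.414
grip_force: 30.0
```

Request:
carry_out:
  series:
    - [0,0,0,0,1]
    - [0,0,0,0,1]
    - [0,0,0,0,1]
    - [0,0,0,0,1]
    - [0.002,0,-0.03,0,1]
    - [0.01,0,-0.08,0,1]
    - [0.02,0,-0.13,0,1]
    - [0.03,0,-0.16,0,1]
    - [0.03,0,-0.16,0,1]
    - [0.03,0,-0.16,0,1]

```text
t: 13.8
eef_pos: [513.2, 121.1, 546.8]
tcp_rot: [3.141, -0.001, -2.91]
ft_force: [-0.2, 0.4, -0.7]
opening: 1.002
grip_force: 0.0
```

```bash
cat > lev.py <<'E'
from h import *
np.set_printoptions(suppress=True,precision=1)
a=np.radians(13.4); X=np.array([np.cos(a),np.sin(a)]);Y=np.array([-np.sin(a),np.cos(a)])
def run(name,lo=170):
    im,d,s=look('wrist',name); W=cloud('wrist',d,s); print(s['t'],s['eef_pos'],s['tcp_rot'])
    q=W[...,:2]-[619,10.]; mx=q@X; my=q@Y; H=W[...,2]
    box=(mx>-120)&(mx<40)&(my>95)&(my<165)
    for z in range(lo,262,5):
        m=box&(H>z)&(H<z+5)
        if m.sum()>8: print(z,m.sum(),'x',np.percentile(mx[m],[2,50,98]),'y',np.percentile(my[m],[2,50,98]))
    m=(H>305)&(H<345)&(my>90)&(my<175)&(mx<60)
    if m.sum():
        print('bar x',np.percentile(mx[m],[1,50,99]),'z',np.percentile(H[m],[1,50,99]),'x at top',np.median(mx[m&(H>np.percentile(H[m],85))]))
E
python3 -c "
import lev; lev.run('w4')"
```

```text
13.8 [513.2 121.1 546.8] [ 3.1 -0.  -2.9]
170 134 x [-27.7  -2.2   7. ] y [111.  132.4 153.9]
175 89 x [-35.3  -2.9   6.5] y [107.9 149.8 157.1]
205 34 x [-66.5 -64.1 -48.5] y [116.7 132.2 148.1]
210 68 x [-62.4 -54.7 -42.3] y [112.3 144.7 152.4]
215 117 x [-50.5 -42.2 -30.7] y [112.7 141.8 151.8]
220 164 x [-38.5 -32.9 -29.1] y [117.7 132.5 147.2]
230 106 x [-71.5 -69.6 -61.8] y [117.7 132.6 146.6]
235 563 x [-69.2 -62.9 -49.5] y [117.  131.8 148.1]
240 724 x [-60.3 -52.1 -41.7] y [119.5 132.5 145.6]
245 29 x [-51.2 -45.8 -43.6] y [125.3 131.8 139.7]
bar x [-5.6 -3.7 -0.1] z [315.3 322.8 326.6] x at top -1.6067063735558473
```

View pics/w4.png

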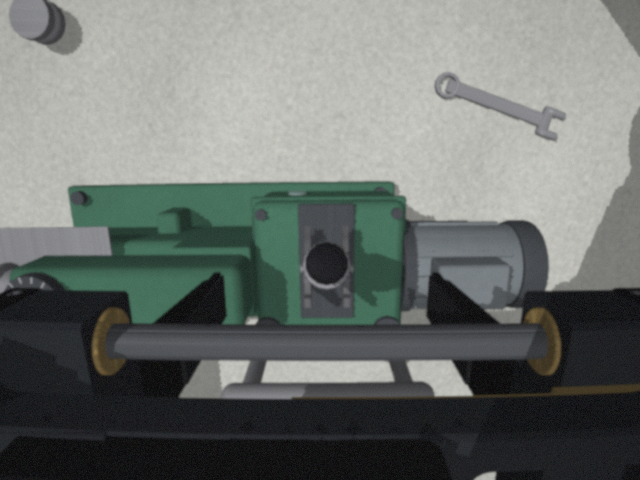

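The palm knob is now at (328,263) in the wrist view. The lean is 0.38 (joint about 0.07) and the ring is still about 9 mm up, so the pin rests on the block. I close the fingers and descend on the operator's side of the palm knob.

Request:
carry_out:
  series:
    - [0.02,0,0,0,0]
    - [0.02,0,0,0,0]
    - [0.02,0,0,0,0]
    - [0.02,0,0.04,0,0]
    - [0.02,0,0.08,0,0]
    - [0.02,0,0.11,0,0]
    - [0.02,0,0.128,0,0]
    - [0.02,0,0.128,0,0]

```text
t: 14.85
eef_pos: [494.2, 116.5, 418.3]
tcp_rot: [3.141, -0.003, -2.91]
ft_force: [0.3, -0.5, 0.0]
opening: 0.218
grip_force: 0.0
```

Request:
carry_out:
  series:
    - [-0.007,0,0,0,0]
    - [-0.014,0,0,0,0]
    - [-0.018,0,0,0,0]
    - [-0.022,0,0,0,0]
    - [-0.026,0,0,0,0]
    - [-0.03,0,0,0,0]
    - [-0.034,0,0,0,0]
    - [-0.038,0,0,0,0]
    - [-0.042,0,0,0,0]
    - [-0.045,0,0,0,0]
    - [-0.047,0,0,0,0]
    - [-0.048,0,0,0,0]
    - [-0.048,0,0,0,0]

```text
t: 16.48
eef_pos: [540.4, 127.5, 419.7]
tcp_rot: [3.142, 0.0, -2.91]
ft_force: [-2.3, 0.6, 2.3]
opening: 0.003
grip_force: 1.2
```

The force is lever friction only. I creep 4 mm further.

Request:
carry_out:
  series:
    - [-0.001,0,0,0,0]
    - [-0.002,0,0,0,0]
    - [-0.003,0,0,0,0]
    - [-0.004,0,0,0,0]
    - [-0.004,0,0,0,0]
    - [-0.004,0,0,0,0]

```text
t: 17.23
eef_pos: [544.3, 128.4, 419.6]
tcp_rot: [3.142, 0.0, -2.91]
ft_force: [-2.5, -0.6, 1.7]
opening: 0.003
grip_force: 1.0
```

```bash
python3 -c "
import lev; lev.run('w5',185)"
```

```text
17.225 [544.3 128.4 419.6] [ 3.1  0.  -2.9]
225 24 x [-57.4 -56.9 -55.4] y [128.7 131.9 136.5]
230 73 x [-57.8 -57.  -55.3] y [127.9 132.6 136.7]
235 95 x [-57.6 -57.1 -55.5] y [127.  132.6 137.8]
240 205 x [-57.7 -56.3 -40.6] y [125.8 132.2 139. ]
245 159 x [-57.7 -57.2 -17. ] y [125.3 132.5 139.6]
250 176 x [-57.8 -22.3  -8.1] y [125.6 132.1 138.9]
255 65 x [-58.1 -56.8 -55.9] y [129.9 133.  135. ]
260 69 x [-58.1 -56.3 -55.7] y [130.  133.  134.9]
bar x [-81.3 -72.5 -65.9] z [312.2 329.9 344.8] x at top -71.41238186068819
```

Request:
carry_out:
  series:
    - [-0.001,0,0,0,0]
    - [-0.001,0,0,0,0]
    - [-0.001,0,0,0,0]

```text
t: 17.65
eef_pos: [545.3, 128.6, 419.7]
tcp_rot: [3.142, 0.0, -2.91]
ft_force: [-2.5, 0.1, 2.2]
opening: 0.005
grip_force: 1.3
```

Request:
carry_out:
  series:
    - [0.01,0,0,0,0]
    - [0.03,0,0,0,0]
    - [0.035,0,-0.04,0,0]
    - [0.035,0,-0.09,0,0]
    - [0.035,0,-0.13,0,0]
    - [0.035,0,-0.13,0,0]
    - [0.035,0,-0.13,0,0]

```text
t: 18.52
eef_pos: [510.8, 120.5, 548.7]
tcp_rot: [3.141, -0.001, -2.91]
ft_force: [0.2, -0.3, -1.0]
opening: 0.004
grip_force: 0.0
```

Run:
```python
import lev; lev.run('w6',170)
from h import *
im,d,s=look('scene','s6'); cv2.imwrite('pics/s6c.png',cv2.resize(im[140:260,320:460,::-1],None,fx=5,fy=5,interpolation=2))
```

```text
18.525 [510.8 120.5 548.7] [ 3.1 -0.  -2.9]
170 195 x [-29.5 -21.8 -11.5] y [109.2 148.9 156. ]
bar x [-5.3 -4.3 -1.8] z [317.1 321.7 325.2] x at top -2.4751943318809846
```

View pics/s6c.png

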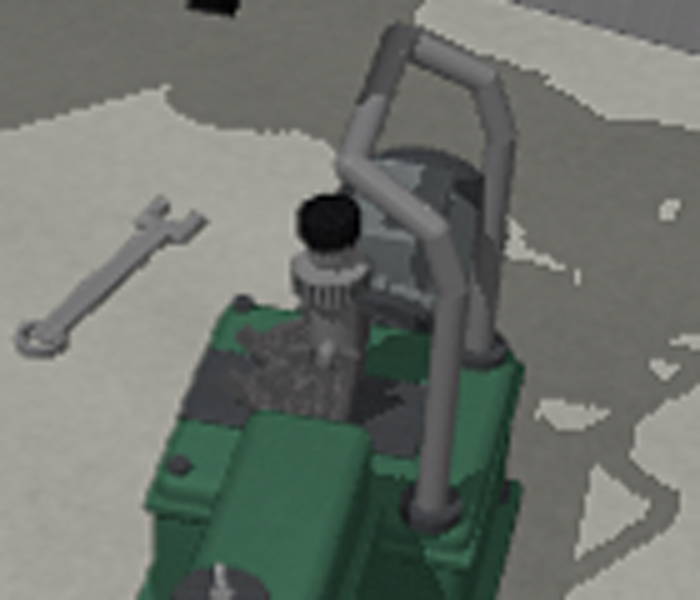

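The crop shows the lever nearly upright, with the palm knob at (330,222) and the ring at about (330,275). The collar height isn't clear from this, so I project the expected ring points for collar up and down.

Run:
```python
from h import *
from lev import X,Y
np.set_printoptions(suppress=True,precision=1)
c=env.get_calibration('scene'); K=np.array(c['intrinsics']);D=np.array(c['D']);T=np.linalg.inv(c['cam_to_world'])
def proj(m):
    m=np.atleast_2d(m); W=np.c_[np.array([619,10.])+m[:,:1]*X+m[:,1:2]*Y,m[:,2]]
    p=W@T[:3,:3].T+T[:3,3]; p=p*[1,-1,-1]
    return cv2.projectPoints(p,np.zeros(3),np.zeros(3),K,D)[0].reshape(-1,2)
def circ(th,s,r,my=132):
    a=np.linspace(0,2*np.pi,40); u=np.array([np.cos(th),0,np.sin(th)]); ax=np.array([-np.sin(th),0,np.cos(th)])
    return np.array([0,my,100])+s*ax+r*(np.cos(a)[:,None]*u+np.sin(a)[:,None]*np.array([0,1,0]))
for th in(.08,.11,.14):
    print('th',th)
    for nm,s,r in(('top',152,17),('knob bot',133,17),('ring top dn',118,20),('ring bot dn',102,20),('ring top up9',127,20),('ring bot up9',111,20)):
        p=(proj(circ(th,s,r))-[320,140])*5; print(nm,'u',p[:,0].min(),p[:,0].max(),'v',p[:,1].min(),p[:,1].max())
for n in('s6',):
    z=np.load('s6.npz'); W=cloud('scene',z['d']); q=W[...,:2]-[619,10.]; mx=q@X; my=q@Y;H=W[...,2]
    box=(mx>-70)&(mx<-0)&(my>95)&(my<165)
    for zz in range(180,262,4):
        m=box&(H>zz)&(H<zz+4)
        if m.sum()>3: print(zz,m.sum(),'x',np.percentile(mx[m],[2,50,98]),'y',np.percentile(my[m],[2,50,98]))
g=cv2.cvtColor(z['im'],cv2.COLOR_RGB2GRAY); print(g[176:212,380:394:2].T)
```

```text
th 0.08
top u 299.5236111420195 366.53962661371736 v 186.85064910979918 225.09272330825695
knob bot u 300.6558111975559 367.1259837910654 v 217.26004134936971 255.71636818233046
ring top dn u 295.7189917601511 373.4238310743524 v 237.57670969937067 283.0084900462465
ring bot dn u 296.68283029053754 373.8608584806303 v 262.4736737357158 308.0964654438095
ring top up9 u 295.1704356190359 373.17460463045336 v 223.42383788646785 268.74368772608466
ring bot up9 u 296.14244951112283 373.6159744456472 v 248.51039904390092 294.0269885734524
th 0.11
top u 290.84221187118345 357.69696549298743 v 186.28197765393978 224.21252691555168
knob bot u 293.12511537368465 359.44723162872947 v 216.76242918338843 254.91718796693561
ring top dn u 289.098312034032 366.64092098271567 v 237.17055791936573 282.2568200618041
ring bot dn u 291.00439963782236 368.03259989894684 v 262.1347367525566 307.4218064439441
ring top up9 u 288.014226444443 365.84904415281756 v 222.9815915844395 267.9503966492804
ring bot up9 u 289.9355381728063 367.25229889860543 v 248.13318117509723 293.30854312283986
th 0.14
top u 282.22
[... 1769 characters left out ...]
  16  12  14  37  75  89  82
  125 124 119  79  53  56  68  72  59  72  93  92  92  91  96 119 114  98]
 [162 163 131  10  17  16  21  20  17  19  13  16  11  15  48  76  86  80
  125 123 118  69  60  63  65  73  63  64  72  91  89  90 100 106  93  72]
 [ 91  66  49  13  18  18  18  21  24  14  13  11   7  22  62  73  76  85
  121 127 118  63  57  58  58  63  68  68  73  83  83  82  83  85  83  66]
 [ 88  57  55  64  11  19  18  18  12  12  10   7  11  46  73  76  77  87
  129 124  82  56  44  51  69  69  71  70  71  70  72  72  72  76  90  77]
 [107  97  83  85 111 106  83  84  84  85  88  83  84  84  81  79  89 131
  121  69  45  54  55  59  54  56  52  46  48  48  47  46  46  46  49  48]]
```

Request:
carry_out:
  series:
    - [0.06,0,0,0,1]
    - [0.12,0,0,0,1]
    - [0.16,0,0.06,0,1]
    - [0.16,0,0.06,0,1]
    - [0.16,0,0.06,0,1]

```text
t: 19.25
eef_pos: [356.1, 83.9, 489.8]
tcp_rot: [3.141, -0.0, -2.91]
ft_force: [-0.7, 0.2, -0.2]
opening: 0.476
grip_force: 0.0
```

Run:
```python
import lev; lev.run('w7',170)
```

```text
19.25 [356.1  83.9 489.8] [ 3.1 -0.  -2.9]
bar x [-251.6 -250.6 -230.4] z [305.7 328.  344.7] x at top -250.83283413347792
```

View pics/w7.png

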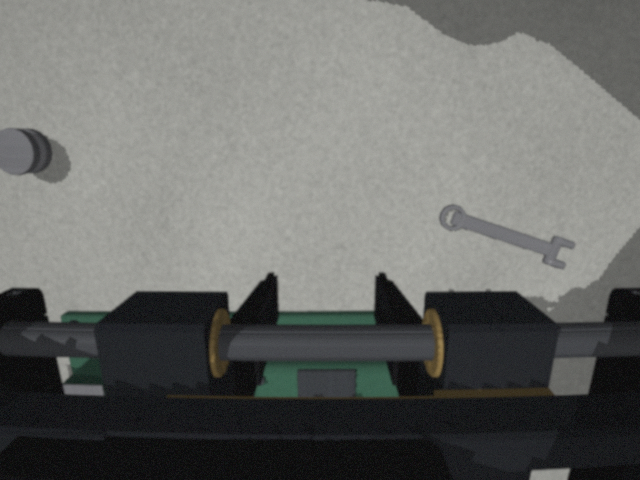

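The ring's top front rim is at crop row 285. The projection gives 282 with the collar down and 268 with it up, so the collar has dropped, at a lever angle of about 0.36. The second wrist view has only the machine's edge and the hand, so I take one closer numeric check from above.

Request:
carry_out:
  series:
    - [-0.02,0,-0.06,0,1]
    - [-0.08,0,-0.06,0,1]
    - [-0.14,0,-0.06,0,1]
    - [-0.18,0,-0.06,0,1]
    - [-0.18,0,-0.06,0,1]
    - [-0.18,0,-0.06,0,1]

```text
t: 20.05
eef_pos: [530.9, 125.3, 549.7]
tcp_rot: [3.142, -0.0, -2.91]
ft_force: [0.2, -0.2, 0.4]
opening: 0.996
grip_force: 0.0
```

Run:
```python
import lev; lev.run('w8',185)
from knob import *
```

```text
20.05 [530.9 125.3 549.7] [ 3.1 -0.  -2.9]
200 38 x [-32.6 -30.1 -13.1] y [112.9 131.3 152.2]
205 55 x [-32.9 -30.   -8.6] y [112.4 131.7 152.6]
210 230 x [-33.  -27.7 -12.3] y [112.8 133.8 152.3]
215 326 x [-31.4 -23.5 -10.3] y [113.7 131.7 151.4]
235 39 x [-32.1 -30.4 -21.7] y [117.4 131.8 147. ]
240 101 x [-32.4 -29.8 -14.5] y [116.1 131.8 148.9]
245 685 x [-31.3 -22.7  -3.2] y [117.1 133.3 148. ]
250 608 x [-25.6 -13.2  -3.4] y [120.3 132.2 144.1]
bar x [-3.7  0.9  9.1] z [322.9 326.1 328. ] x at top 2.3844167448043097
```

The ring top is at z 215–218 (collar down predicts 217) and the lever angle is about 0.345, inside the notch with the collar home. The hand is clear of everything.

```bash
python3 -c "
from cell import env
print(env.job_done())"
```

```text
the job is handed in; nothing more can be done
None
```

I turned the depth knob three clicks clockwise, then put the drive lever in reverse with its collar down in the notch (lever about 0.345 rad), and handed the job in at about 20 s with the hand clear and the hammer, spare roll and spanner untouched.

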